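# Open the bench fume extraction fully and start its fan

### The arm

A 6-joint arm with a two-finger parallel gripper is mounted at the origin on the work surface. World frame = base frame: x ahead of the robot, y to its left, z up, the work surface at z = 0. Lengths are in m, angles in rad, forces in N, time in s.
With the tool pointing down it reaches from about 0.35 to 0.95 m from the base axis. Payload 17.4 kg.
Tool frame: the origin (TCP) lies on the centre line of the jaws, within the pads' length; the fingertips stand 22 mm ahead of it and the grasp point (between the pads) lies 3 mm ahead of it; z points along the fingers, y is the direction in which the jaws open and shut (so a half turn about z gives the same grasp; the last joint's range is limited). The gripper opens to 93 mm and grips with 3 to 60 N. Pads are 15 mm wide; open, the fingers measure 128 mm over their backs; the gripper's body (75 mm by 188 mm) begins 65 mm behind the grasp point.
Start: joints at [1.145, 0.116, 1.442, -0, 1.584, -0.038], TCP at [0.255, 0.625, 0.241] pointing down, gripper open.
Joint ranges: [-2.83, 2.83], [-0.83, 2.19], [0.07, 2.5], [-1.14, 4.28], [0.01, 3], [-2.97, 2.97]. Speed limits (rad/s): [1.89, 1.89, 2.22, 3.14, 3.14, 3.14].

### API

Orientations are given as a unit quaternion [w, x, y, z].
In Python, from workcell import readout, get_image, arm gives the robot as it stands.
- The arm moves only by the shell command python3 -m pendant 'ROWS' [OPENING] [FORCE]. ROWS is JSON, a list of rows, each a list of 6 numbers: the shift along the tool's x, y, z in mm, then the turn, a rotation vector about the tool's x, y, z in degrees. A call has exactly 10 rows; each row shifts and turns the commanded pose from where the row before left it, along the tool's axes as they then stand; what a row does not reach is not made up. A row lasts 1/10 s, in which the tool goes at most 50 mm and 8.59 degrees, less where a joint would pass 70% of its speed; a pose out of reach is approached as far as the arm can. A call with a gripper value outside its range is refused whole. OPENING is the finger opening in mm, from 0 to 93, set as the call begins (- or left out, the last holds). The fingers move at their own pace and stop on an object; FORCE is the grip in N (left out, the last holds). Time passes only in rows, so rows that do not move let the fingers close, or fill a call up. It gives the time, the measured TCP pose, the force and the opening at its end, in the units of the state.
- readout.state(): the state, without advancing time (a new reading comes with each control period).
- get_image(name): name is "scene" or "top"; returns a dict with "color" (384x512x3 uint8, red, green, blue), "intrinsics" (3x3 intrinsics, pixels), "rvec" (rotation vector, rad) and "tvec" (3), from world to camera coordinates, as OpenCV has them. Camera axes: x right, y down, z forward; pixel columns grow to the right and rows downward; lengths in m; the calibration is good to about 2 mm. A picture is of the moment at which its call begins. There is no depth.
- arm.hand_in(): hands the job in, once; it reports no verdict.
The state is a dict: "time_s": time; "q": joint angles; "joint_velocities": joint speeds; "tau": joint torques, N m; "position": TCP position; "tcp_rot": TCP orientation; "ft_force": force on the tool from outside, world axes, zero at the start; "moment": the same for the moment, N m; "gripper_width": finger opening in m.
Only numpy, scipy, OpenCV 4.12 (cv2) and the standard library are available. Lean on these libraries where they do the work, as an engineer would, in place of code of your own. Each camera call takes 0.05 s, during which the arm holds its last target.

### The job

Get the fume extraction at this soldering bench running at full draught: push the damper lever on top of the duct past its half-open notch, all the way round to its full-open stop, pushing its knob from the side without gripping it. Then press the start button on the starter box (the small straight-sided one, not the mushroom-headed stop button) right in and let go of it. Leave the stop button and everything lying on the bench as they are.

Things in the scene. Friction and masses are not known exactly. Their poses are not given: they have to be found in the camera images.
- duct: Fixed 75 mm steel extraction duct along its own y, 55 mm above the bench; origin on the bench below the damper pivot. y- end: fishtail hood, 210 mm wide, 87 high, mouth 222 from the origin. y+ end: elbow into the bench, 124 mm flange at 190. On top: dark quadrant plate, 76 mm radius round the pivot, 112 to 115 mm above the bench, its end stops up to 126 mm.
- lever_pivot (a point): The damper lever's vertical pivot, 126 mm above the bench. The lever is a flat steel bar, 16 mm wide, 121 to 126 mm above the bench, ending in the upright knob. The pivot bolt rises to 134 mm and a 15 mm round spring housing on the bar, 58 mm out from the pivot, to 142 mm.
- lever_knob (a point): Centre of the lever's black knob: an upright round grip, 18 mm diameter, from 126 to 166 mm above the bench (this point is at 146 mm), 115 mm from the pivot. The space around the knob is free from 130 mm above the bench upwards all along its sweep.
- damper_lever (a joint): Lever angle, rad, counter-clockwise from above. 0 closed (along the duct's -x), 0.785 half-open notch, 1.571 full open at a hard stop (along the duct's -y, to the hood). Starts between 0 and 0.5. About 1 N at the knob moves it; into the notch, out of it and into the full-open seat each take about 4 to 8 N. Past about 1.48 it drops into the full-open seat by itself and stays at 1.53 to 1.57.
- starter_box: Fixed grey starter box, 72 x 132 x 55 mm high, long along its own y axis; origin at the centre of its underside. Two black buttons on top on the long centre line: start 30 mm to y+ (the end with the round cable gland), stop 30 mm to y-.
- start_top (a point): Centre of the top face of the start button: a straight-sided 24 mm round button, its top 69 mm above the bench and 11 mm above its metal collar.
- start_button (a joint): Start button travel in m, 0 = out, 0.005 = pressed right in; spring return, 2.4 N to start moving and 5.4 N when right in.
- stop_top (a point): Centre of the top of the stop button: a mushroom head of 36 mm diameter, its top 82 mm above the bench.
- stop_button (a joint): Stop button travel in m, 0 = out, 0.005 = pressed right in; as stiff as the start button.
- flux_bottle: Loose brown glass bottle, 42 mm diameter, 98 mm high, standing; origin under its centre. To be left alone.
- solder_spool: Loose spool of solder, 54 mm diameter, 46 mm high, standing on its end; origin under its centre. To be left alone.
- screwdriver: Loose screwdriver lying on the bench, 170 mm long along its x axis, 26 mm thick black handle to x-; origin under its middle. To be left alone.
Mind the look-alikes: they are no part of the job. Several things have the shape of the starter_box; the one meant has the colours described above.

How it is judged:
On the way, in this order (a step that is already met when the one before it is completed fails the run):
1. the damper lever has been pushed out of its half-open notch towards full open (value of joint damper_lever above 0.95 rad).
2. the lever is at its full-open stop (value of joint damper_lever above 1.51 rad), for 0.2 s.
3. the start button is pressed right in (at least 3.5 of its 5 mm) with the damper full open (value of joint start_button above 0.0035 m and value of joint damper_lever above 1.51 rad), for 0.1 s.
At the end, for the whole second after the job is handed in: The damper lever rests in its full-open seat (beyond 1.51 rad), the start button has been pressed in by at least 3.5 mm after that and is out again, the stop button is out, and the bottle, spool and screwdriver are within 20 mm of where they were (value of joint damper_lever above 1.51 rad and velocity of joint damper_lever between -0.05 and 0.05 rad/s and value of joint each of start_button, stop_button below 0.001 m and distance of each of flux_bottle, solder_spool, screwdriver from where it was at the start of the episode below 0.02 m); the robot touches nothing.
It fails at once if the lever's knob is gripped between the fingers (horizontal distance between the grasp point and lever_knob below 0.01 m and height (world z) of the grasp point below 0.172 m and contact force between the fingers and damper_lever above 1 N).
It fails at once if the stop button is pressed (value of joint stop_button above 0.002 m).
It fails at once if a thing lying on the bench is lifted, carried, pushed away or knocked over (distance of any of flux_bottle, solder_spool, screwdriver from where it was at the start of the episode above 0.02 m or angle between any of flux_bottle, solder_spool's own z axis and vertical above 0.3 rad).
It also fails if it takes over 45 s, if anything falls off the work surface, if the arm or the gripper's body presses on something with over 40 N, if the wrist force passes 120 N, or if a joint passes its speed limit or range.

## Working session

There is one attempt and no reset: what is moved stays moved. The work goes in short steps, Python scripts to look and compute and a shell command to move; the robot and the scene stay as the last step left them, time stands still between calls to the robot, and variables do not carry over. Pictures are saved under pics/ and viewed, and the job is handed in when it is done.

```bash
mkdir -p pics; ls; cat > h.py <<'E'
import numpy as np,cv2
from workcell import readout,get_image,arm
def grab(n,f):
    im=get_image(n); cv2.imwrite(f'pics/{f}.png',im['color'][:,:,::-1]); np.save(f'pics/{f}.npy',im,allow_pickle=True); return im
def load(f): return np.load(f'pics/{f}.npy',allow_pickle=True).item()
def ray(im,u,v):
    R=cv2.Rodrigues(np.array(im['rvec'],float))[0];t=np.array(im['tvec'],float).ravel()
    d=R.T@np.linalg.inv(np.array(im['intrinsics']))@np.array([u,v,1.]);return -R.T@t,d
def plane(im,u,v,z):
    c,d=ray(im,u,v);return c+d*(z-c[2])/d[2]
def proj(im,p):
    return cv2.projectPoints(np.array([p],float),np.array(im['rvec'],float),np.array(im['tvec'],float),np.array(im['intrinsics'],float),None)[0].ravel()
E
python3 - <<'E'
from h import *
for n in('scene','top'):
    im=grab(n,n+'0');print(n,ray(im,256,192),im['intrinsics'][0])
print(readout.state())
E
```

```text
pics
scene (array([ 0.90487019, -0.3017202 ,  0.89060154]), array([-0.44329791,  0.35916371, -0.82149661])) [467.36765963   0.         253.24975284]
top (array([0.44080747, 0.02617794, 1.02194105]), array([ 0.08337803, -0.0198995 , -0.99646164])) [452.21611126   0.         248.42607738]
{'time_s': 0.1, 'q': array([ 1.14518125e+00,  1.16412002e-01,  1.44217970e+00, -2.17120698e-05,
        1.58400375e+00, -3.77983010e-02]), 'joint_velocities': array([-0.00042739, -0.00191863,  0.00018225, -0.00020261,  0.00136757,
        0.00128088]), 'tau': array([ 2.58179927e-03, -7.22892952e+01, -6.23868442e+01,  7.81844999e-02,
        2.27906182e-02, -1.09348080e-04]), 'position': array([0.25521096, 0.62472281, 0.24000819]), 'tcp_rot': array([-1.04575636e-04,  1.92695607e-01,  9.81258453e-01, -4.90492188e-04]), 'ft_force': array([-0.9812571, -0.1207159,  0.408336 ]), 'moment': array([-0.02452137, -0.00461897, -0.02621653]), 'gripper_width': 0.09244667478106897}
```

View pics/scene0.png

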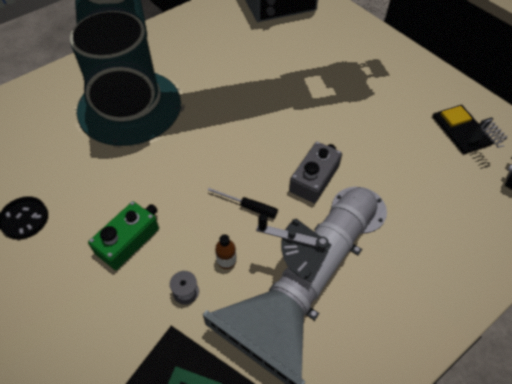

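View pics/top0.png

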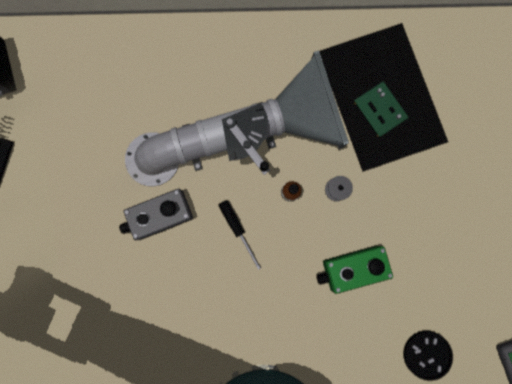

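The pictures show two boxes of the starter shape: a grey one at top px (157,214), scene (316,172), and a green one at top px (357,270), scene (124,235). The description says grey, so I choose that one. The lever pivot is near top px (232,123) and the knob near (264,166). Next I'll check the choice in a close crop.

```bash
python3 - <<'E'
from h import *
a=load('top0')['color'][90:260,100:300,::-1];b=load('scene0')['color'][130:290,230:400,::-1]
a=cv2.resize(a,None,fx=4,fy=3.5,interpolation=3)[:600]
cv2.imwrite('pics/ca.png',cv2.resize(load('top0')['color'][90:240,100:300,::-1],(800,600),interpolation=3))
cv2.imwrite('pics/cb.png',cv2.resize(load('scene0')['color'][130:280,230:400,::-1],(680,600),interpolation=3))
E
```

```text
(no output)
```

View pics/ca.png

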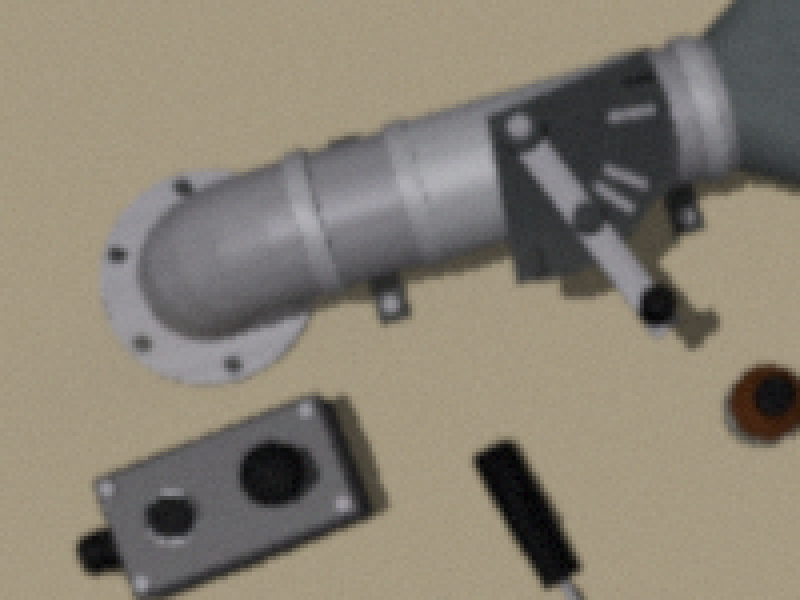

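View pics/cb.png

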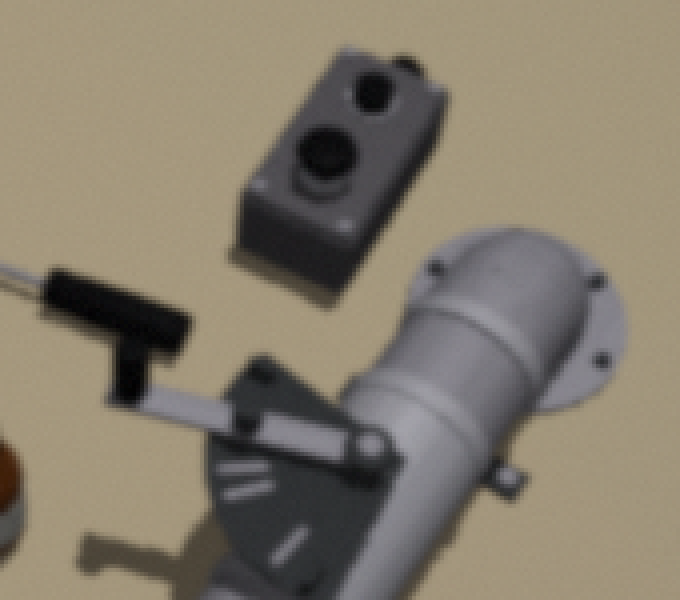

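The crop confirms the grey box: black start button with a metal collar at the cable-gland end, top px (142.6,219.1), and the mushroom stop at (168.7,207.9). The knob top is at (264,165.6) and the pivot bolt at (229.6,121.4).

```bash
python3 - <<'E'
from h import *
T=load('top0');S=load('scene0')
def tri(a,b):
    c1,d1=ray(T,*a);c2,d2=ray(S,*b)
    s=np.linalg.lstsq(np.c_[d1,-d2],c2-c1,rcond=None)[0];p,q=c1+s[0]*d1,c2+s[1]*d2
    return (p+q)/2,np.linalg.norm(p-q)
P={}
for n,t,s,z in [('pivot',(229.6,121.4),(322.1,241.6),.134),('knob',(264.1,165.4),(262.6,217.4),.166),('start',(142.6,219.1),(323.4,152.6),.069),('stop',(168.7,207.9),(311.6,167.4),.082),('bottle',(293.4,188.9),(224.5,239.5),.098),('spool',(340,187),(182.5,283.5),.046)]:
    P[n]=plane(T,*t,z);print(n,P[n].round(4),plane(S,*s,z).round(4),tri(t,s)[0].round(4),tri(t,s)[1].round(4))
for n,t,z in[('hoodA',(319,53),.087),('hoodB',(346,146),.087),('elbow',(152,160),.0),('sdA',(227,203),.013),('sdB',(259,266),.005),('boxc1',(126.5,212),.055),('boxc2',(176.5,192.3),.055),('boxc3',(185.5,216),.055)]: print(n,plane(T,*t,z).round(4))
k=P['knob']-P['pivot'];print('r',np.hypot(*k[:2]),'az',np.degrees(np.arctan2(k[1],k[0])))
d=P['start']-P['stop'];print(np.hypot(*d[:2]),np.degrees(np.arctan2(d[1],d[0])))
E
```

```text
pivot [0.6577 0.0579 0.134 ] [0.6589 0.055  0.134 ] [0.6581 0.0574 0.1303] 0.0016
knob [ 0.563  -0.0076  0.166 ] [ 0.5653 -0.0106  0.166 ] [ 0.5634 -0.0082  0.1612] 0.0012
start [0.4685 0.2469 0.069 ] [0.4716 0.2452 0.069 ] [0.4688 0.2483 0.064 ] 0.0005
stop [0.4902 0.1896 0.082 ] [0.4929 0.1877 0.082 ] [0.4905 0.1905 0.0773] 0.0001
bottle [ 0.5228 -0.0691  0.098 ] [ 0.5266 -0.0726  0.098 ] [ 0.5233 -0.0702  0.0907] 0.0007
spool [ 0.5294 -0.1757  0.046 ] [ 0.5294 -0.1794  0.046 ] [ 0.5289 -0.1777  0.0428] 0.0031
hoodA [ 0.8134 -0.1336  0.087 ]
hoodB [ 0.6116 -0.1831  0.087 ]
elbow [0.6046 0.2413 0.    ]
sdA [0.502  0.0714 0.013 ]
sdB [0.3605 0.003  0.005 ]
boxc1 [0.4848 0.2845 0.055 ]
boxc2 [0.5247 0.1774 0.055 ]
boxc3 [0.4735 0.1586 0.055 ]
r 0.1150748560510465 az -145.33702331981166
0.06125703560566553 110.75162348884841
```

Lever radius measures 115.07 mm (115 expected) and start to stop 61.3 mm (60 expected), and the two views agree to about 3 mm. The lever azimuth is -145°, and the duct -y azimuth is about -75°. I'll travel high with the fingers shut to a point behind the knob.

```bash
python3 -m pendant '[[-25,-22.3,0,0,0,0],[-25,-22.3,0,0,0,0],[-25,-22.3,0,0,0,0],[-25,-22.3,0,0,0,0],[-25,-22.3,0,0,0,0],[-25,-22.3,0,0,0,0],[-25,-22.3,0,0,0,0],[-25,-22.3,0,0,0,0],[-25,-22.3,0,0,0,0],[-25,-22.3,0,0,0,0]]' 0 20
python3 -m pendant '[[-25,-22.3,0,0,0,0],[-25,-22.3,0,0,0,0],[-25,-22.3,0,0,0,0],[-25,-22.3,0,0,0,0],[-25,-22.3,0,0,0,0],[-25,-22.3,0,0,0,0],[-25,-22.3,0,0,0,0],[-25,-22.3,0,0,0,0],[-25,-22.3,0,0,0,0],[-25,-22.3,0,0,0,0]]'
python3 -m pendant '[[0,0,0,0,0,8.35],[0,0,0,0,0,8.35],[0,0,0,0,0,8.35],[0,0,0,0,0,8.35],[0,0,0,0,0,8.35],[0,0,0,0,0,8.35],[0,0,0,0,0,0],[0,0,0,0,0,0],[0,0,0,0,0,0],[0,0,0,0,0,0]]'
cat >> h.py <<'E'
PIV=np.array([.658,.057])
def where():
    from scipy.spatial.transform import Rotation as Ro
    s=readout.state();w,x,y,z=s['tcp_rot'];R=Ro.from_quat([x,y,z,w]).as_matrix();p=np.array(s['position'])
    v=p[:2]-PIV
    print('t',s['time_s'],'p',p.round(4),'yaz',np.degrees(np.arctan2(R[1,1],R[0,1])).round(1),'z',R[:,2].round(3),'R',np.hypot(*v).round(4),'az',np.degrees(np.arctan2(v[1],v[0])).round(1),'F',np.round(s['ft_force'],1),'w',s['gripper_width'],'q6',s['q'][5])
    return s,R
E
python3 -c "
from h import *
where();grab('top','top1')"
```

```text
time_s: 1.1
position: [0.4026, 0.3226, 0.2404]
tcp_rot: [-0.0, 0.193, 0.981, -0.0]
ft_force: [0.6, 0.2, -0.4]
gripper_width: 0.0175
time_s: 2.1
position: [0.5498, 0.0216, 0.2404]
tcp_rot: [-0.0, 0.193, 0.981, -0.0]
ft_force: [-0.5, 0.6, 0.8]
gripper_width: 0.0004
time_s: 3.1
position: [0.5495, 0.0229, 0.2406]
tcp_rot: [-0.0, 0.589, 0.808, -0.0]
ft_force: [0.2, -0.1, 0.0]
gripper_width: 0.0005
t 3.1 p [0.5495 0.0229 0.2406] yaz 17.8 z [-0. -0. -1.] R 0.1138 az -162.6 F [ 0.2 -0.1  0. ] w 0.0005065299133572073 q6 -0.3154940743527616
```

View pics/top1.png

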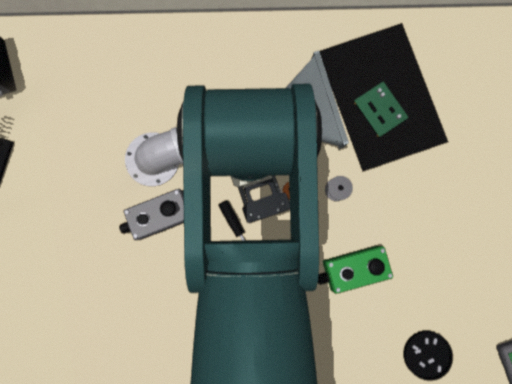

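The arm hides the lever in the top view, but the pose is as planned. I'll go down and check with the scene camera.

```bash
python3 -m pendant '[[0,0,10,0,0,0],[0,0,10,0,0,0],[0,0,10,0,0,0],[0,0,10,0,0,0],[0,0,10,0,0,0],[0,0,10,0,0,0],[0,0,10,0,0,0],[0,0,10,0,0,0],[0,0,0,0,0,0],[0,0,0,0,0,0]]'
python3 -c "
from h import *
where();im=grab('scene','s2');cv2.imwrite('pics/s2c.png',cv2.resize(im['color'][120:320,180:400,::-1],(660,600),interpolation=3))"
```

```text
time_s: 4.15
position: [0.5495, 0.0229, 0.1607]
tcp_rot: [-0.0, 0.59, 0.807, -0.0]
ft_force: [-0.8, -0.3, 0.3]
gripper_width: 0.0005
t 4.15 p [0.5495 0.0229 0.1607] yaz 17.7 z [-0.  0. -1.] R 0.1137 az -162.6 F [-0.8 -0.3  0.3] w 0.0005410690476971031 q6 -0.31330066366689424
```

View pics/s2c.png

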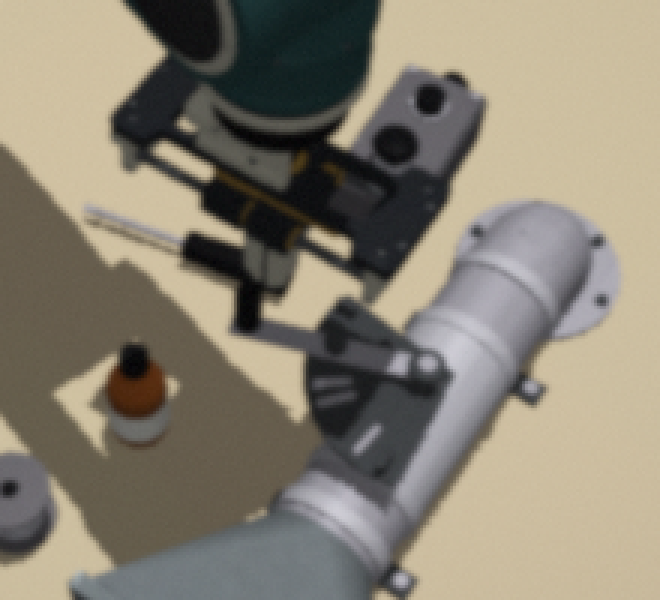

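The shut fingers are at crop px (270,265), just behind the knob at (247,300), clear of the bar and above the screwdriver. Now I push along the arc.

```bash
python3 -m pendant '[[-6,0.15,0,0,0,-3],[-6,0.15,0,0,0,-3],[-6,0.15,0,0,0,-3],[-6,0.15,0,0,0,-3],[-6,0.15,0,0,0,-3],[-6,0.15,0,0,0,-3],[-6,0.15,0,0,0,-3],[-6,0.15,0,0,0,-3],[-6,0.15,0,0,0,-3],[-6,0.15,0,0,0,-3]]'
python3 -c "
from h import *
where();im=grab('scene','s3');cv2.imwrite('pics/s3c.png',cv2.resize(im['color'][120:320,180:400,::-1],(660,600),interpolation=3))"
```

```text
time_s: 5.2
position: [0.5818, -0.0268, 0.1614]
tcp_rot: [0.0, 0.36, 0.933, 0.001]
ft_force: [-0.1, 3.1, -0.0]
gripper_width: 0.0005
t 5.2 p [ 0.5818 -0.0268  0.1614] yaz 47.8 z [ 0.001  0.001 -1.   ] R 0.1133 az -132.3 F [-0.1  3.1 -0. ] w 0.0004871004630490224 q6 -0.9249648464704581
```

View pics/s3c.png

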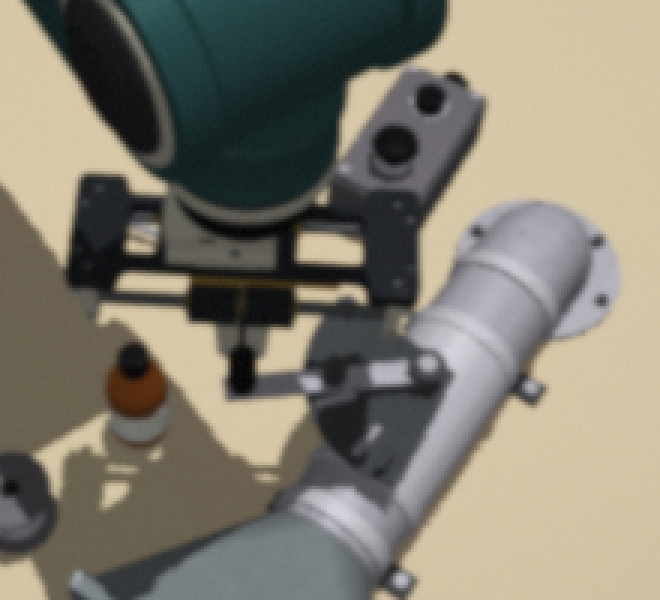

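The fingers press squarely on the knob at crop px (242,370). The lever has turned to about the notch and the bottle hasn't been touched, so I continue.

```bash
python3 -m pendant '[[-6,0.1,0,0,0,-3],[-6,0.1,0,0,0,-3],[-6,0.1,0,0,0,-3],[-6,0.1,0,0,0,-3],[-6,0.1,0,0,0,-3],[-6,0.1,0,0,0,-3],[-6,0.1,0,0,0,-3],[-6,0.1,0,0,0,-3],[-6,0.1,0,0,0,-3],[-6,0.1,0,0,0,-3]]'
python3 -c "
from h import *
where();im=grab('scene','s4');cv2.imwrite('pics/s4c.png',cv2.resize(im['color'][120:320,180:400,::-1],(660,600),interpolation=3))"
```

```text
time_s: 6.25
position: [0.6341, -0.0547, 0.1611]
tcp_rot: [0.0, 0.107, 0.994, 0.0]
ft_force: [-1.8, 2.1, -0.1]
gripper_width: 0.0005
t 6.25 p [ 0.6341 -0.0547  0.1611] yaz 77.7 z [ 0.  0. -1.] R 0.1142 az -102.1 F [-1.8  2.1 -0.1] w 0.0005168430839552764 q6 -1.4830361647755947
```

View pics/s4c.png

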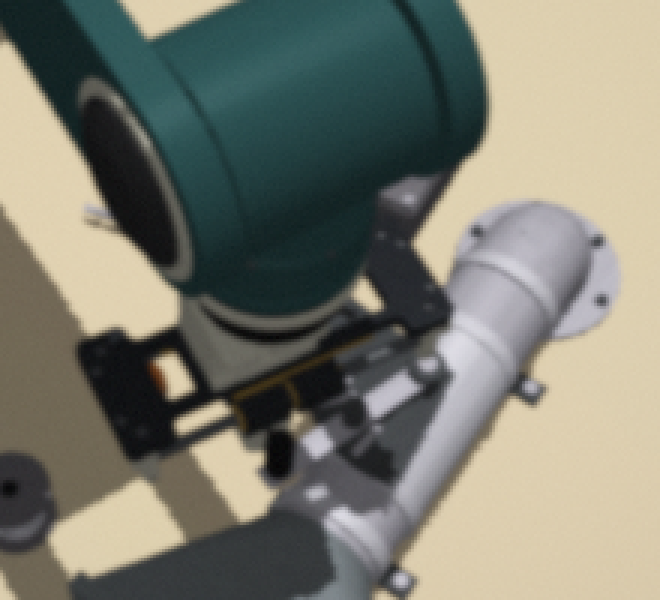

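The knob is at crop px (278,455) and the lever at about 1.25 rad. About 19° is left, so I slow down.

```bash
python3 -m pendant '[[-4,0.07,0,0,0,-2],[-4,0.07,0,0,0,-2],[-4,0.07,0,0,0,-2],[-4,0.07,0,0,0,-2],[-4,0.07,0,0,0,-2],[-3,0.05,0,0,0,-1.5],[-3,0.05,0,0,0,-1.5],[-2,0,0,0,0,-1],[-2,0,0,0,0,-1],[0,0,0,0,0,0]]'
python3 -c "
from h import *
where();im=grab('scene','s5');cv2.imwrite('pics/s5c.png',cv2.resize(im['color'][120:320,180:400,::-1],(660,600),interpolation=3))"
```

```text
time_s: 7.3
position: [0.664, -0.0573, 0.1607]
tcp_rot: [0.0, -0.023, 1.0, -0.0]
ft_force: [-0.8, 0.2, -0.5]
gripper_width: 0.0001
t 7.3 p [ 0.664  -0.0573  0.1607] yaz 92.7 z [ 0. -0. -1.] R 0.1145 az -87.0 F [-0.8  0.2 -0.5] w 0.0001401297651267217 q6 -1.7421452933173265
```

View pics/s5c.png

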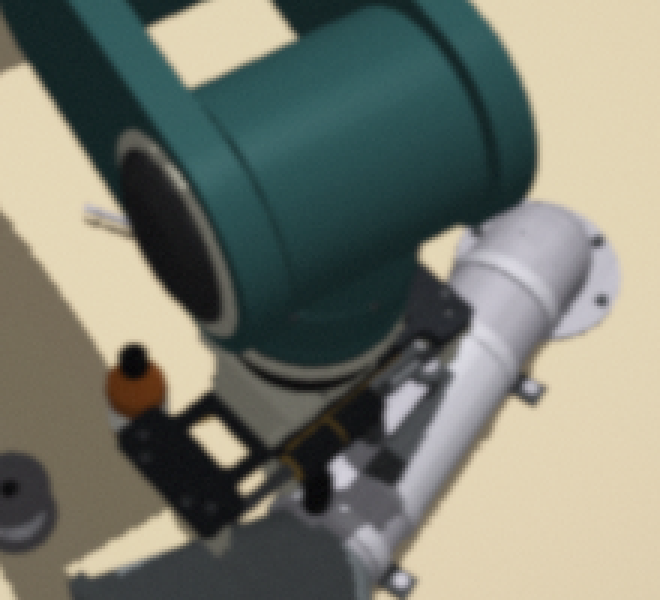

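The contact force has dropped to about 0, which could mean it has already fallen into the seat. I'll push on in 1 mm rows until a firm stop shows.

```bash
python3 -m pendant '[[-1,0,0,0,0,-0.5],[-1,0,0,0,0,-0.5],[-1,0,0,0,0,-0.5],[-1,0,0,0,0,-0.5],[-1,0,0,0,0,-0.5],[0,0,0,0,0,0],[0,0,0,0,0,0],[0,0,0,0,0,0],[0,0,0,0,0,0],[0,0,0,0,0,0]]'
python3 -c "
from h import *
where()"
```

```text
time_s: 8.35
position: [0.6687, -0.057, 0.1607]
tcp_rot: [0.0, -0.045, 0.999, 0.0]
ft_force: [-0.2, 0.5, 1.7]
gripper_width: 0.0008
t 8.35 p [ 0.6687 -0.057   0.1607] yaz 95.2 z [ 0.  0. -1.] R 0.1145 az -84.6 F [-0.2  0.5  1.7] w 0.0008147482165283054 q6 -1.784212328671649
```

```bash
python3 -m pendant '[[-1,0,0,0,0,-0.5],[-1,0,0,0,0,-0.5],[-0.5,0,0,0,0,0],[-0.5,0,0,0,0,0],[0,0,0,0,0,0],[0,0,0,0,0,0],[0,0,0,0,0,0],[0,0,0,0,0,0],[0,0,0,0,0,0],[0,0,0,0,0,0]]'
python3 -c "
from h import *
where();im=grab('scene','s6');cv2.imwrite('pics/s6c.png',cv2.resize(im['color'][200:300,220:340,::-1],(720,600),interpolation=3))"
```

```text
time_s: 9.35
position: [0.6713, -0.0567, 0.1606]
tcp_rot: [-0.001, -0.054, 0.999, 0.0]
ft_force: [-7.5, 0.7, 3.2]
gripper_width: 0.0005
t 9.35 p [ 0.6713 -0.0567  0.1606] yaz 96.2 z [-0.001 -0.    -1.   ] R 0.1145 az -83.4 F [-7.5  0.7  3.2] w 0.0005317454876848558 q6 -1.800675491124811
```

View pics/s6c.png

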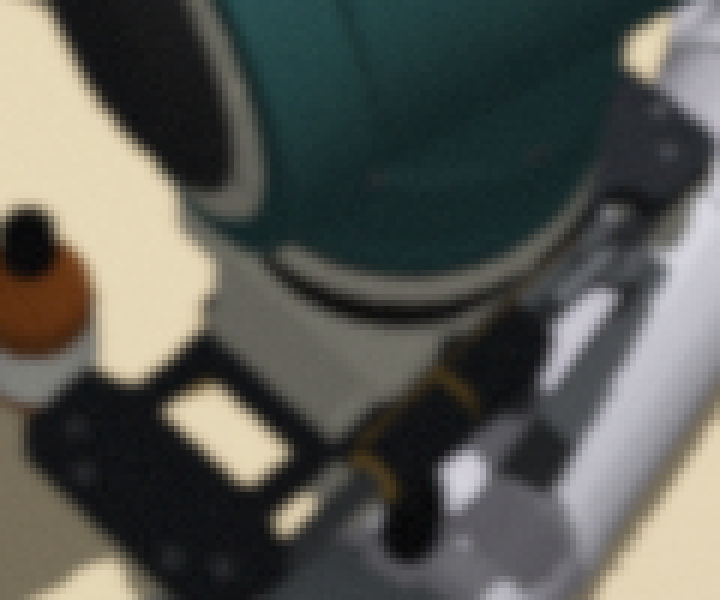

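7.5 N at az -83.4, which is where the stop was predicted (-83.1). Two more mm to tell the hard stop from the seat's edge.

```bash
python3 -m pendant '[[-0.5,0,0,0,0,0],[-0.5,0,0,0,0,0],[-0.5,0,0,0,0,0],[-0.5,0,0,0,0,0],[0,0,0,0,0,0],[0,0,0,0,0,0],[0,0,0,0,0,0],[0,0,0,0,0,0],[0,0,0,0,0,0],[0,0,0,0,0,0]]'
python3 -c "
from h import *
where()"
```

```text
time_s: 10.4
position: [0.6717, -0.0567, 0.1606]
tcp_rot: [-0.003, -0.054, 0.999, 0.0]
ft_force: [-23.6, -1.5, 8.2]
gripper_width: 0.0003
t 10.4 p [ 0.6717 -0.0567  0.1606] yaz 96.2 z [-0.005 -0.    -1.   ] R 0.1145 az -83.1 F [-23.6  -1.5   8.2] w 0.00031499824323258244 q6 -1.800042310418082
```

23.6 N with almost no movement: that is the hard stop. I'll back off, rise, and compute the way to the start button.

```bash
python3 -m pendant '[[5,0,0,0,0,0],[10,0,0,0,0,0],[10,0,0,0,0,0],[0,0,-20,0,0,0],[0,0,-20,0,0,0],[0,0,-20,0,0,0],[0,0,-15,0,0,0],[0,0,0,0,0,0],[0,0,0,0,0,0],[0,0,0,0,0,0]]'
python3 -c "
from h import *
s,R=where();d=R.T@(np.array([.4697,.2465,.20])-s['position']);print(d*1000)"
```

```text
time_s: 11.4
position: [0.6485, -0.0592, 0.2343]
tcp_rot: [-0.001, -0.054, 0.999, 0.0]
ft_force: [-0.2, -0.6, -0.7]
gripper_width: 0.0004
t 11.4 p [ 0.6485 -0.0592  0.2343] yaz 96.2 z [-0.002  0.    -1.   ] R 0.1165 az -94.7 F [-0.2 -0.6 -0.7] w 0.0004207264663421282 q6 -1.8088185997621953
[144.75636642 323.11211192  34.62352513]
```

```bash
python3 -m pendant '[[14.5,32.3,0,0,0,0],[14.5,32.3,0,0,0,0],[14.5,32.3,0,0,0,0],[14.5,32.3,0,0,0,0],[14.5,32.3,0,0,0,0],[14.5,32.3,0,0,0,0],[14.5,32.3,0,0,0,0],[14.5,32.3,0,0,0,0],[14.5,32.3,0,0,0,0],[14.5,32.3,0,0,0,0]]'
python3 -m pendant '[[0,0,16,0,0,0],[0,0,16,0,0,0],[0,0,16,0,0,0],[0,0,16,0,0,0],[0,0,16,0,0,0],[0,0,16,0,0,0],[0,0,16,0,0,0],[0,0,16,0,0,0],[0,0,0,0,0,0],[0,0,0,0,0,0]]'
python3 -c "
from h import *
where();im=grab('scene','s7');cv2.imwrite('pics/s7c.png',cv2.resize(im['color'][100:300,200:400,::-1],(600,600),interpolation=3))
grab('top','t7')"
```

```text
time_s: 12.4
position: [0.4688, 0.2473, 0.2346]
tcp_rot: [-0.001, -0.054, 0.999, -0.0]
ft_force: [0.4, 0.2, 0.7]
gripper_width: 0.0005
time_s: 13.4
position: [0.4699, 0.2464, 0.1076]
tcp_rot: [-0.0, -0.054, 0.999, -0.0]
ft_force: [0.2, 0.8, -0.2]
gripper_width: 0.0003
t 13.4 p [0.4699 0.2464 0.1076] yaz 96.2 z [-0. -0. -1.] R 0.2669 az 134.8 F [ 0.2  0.8 -0.2] w 0.00027386483773373304 q6 -1.243931889558807
```

View pics/s7c.png

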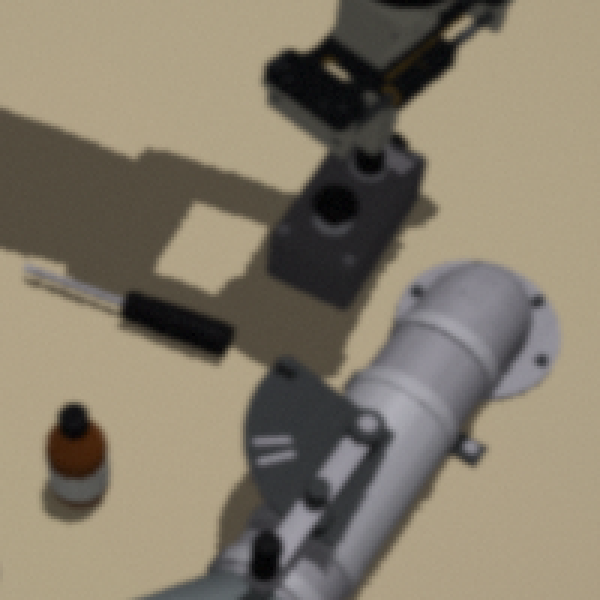

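View pics/t7.png

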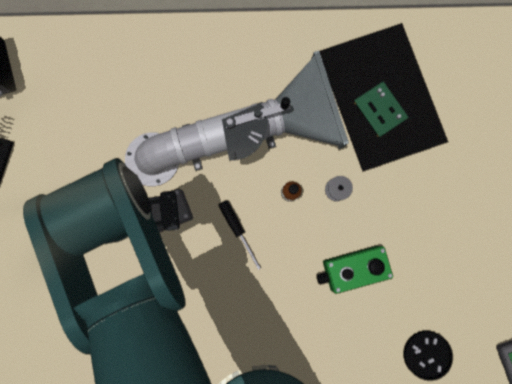

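The lever now lies along the duct (knob at top px ~(286,103)). The shut fingers stand over the start button (scene crop px (370,160)), clear of the stop button at (335,205). I'll check the lever angle by numbers before pressing.

```bash
python3 - <<'E'
from h import *
T=load('t7');S=load('s7')
g=cv2.cvtColor(T['color'],cv2.COLOR_RGB2GRAY);m=(g[94:112,276:296]<45).astype('uint8')
n,l,st,c=cv2.connectedComponentsWithStats(m);print(st.tolist(),(c+[276,94]).round(1).tolist())
i=1+np.argmax(st[1:,4]);k=plane(T,*(c[i]+[276,94]),.160)
pv=plane(T,229.6,121.4,.134);v=k-pv;print(k,np.hypot(*v[:2]),np.degrees(np.arctan2(v[1],v[0])))
# scene: crop/3+(200,100)
k=plane(S,265/3+200,537/3+100,.166);pv=plane(S,367/3+200,424/3+100,.134);v=k-pv;print(k,np.hypot(*v[:2]),np.degrees(np.arctan2(v[1],v[0])))
E
```

```text
[[0, 0, 20, 18, 274], [5, 4, 9, 13, 86]] [[285.7, 102.3], [285.0, 103.3]]
[ 0.68495609 -0.05137641  0.16      ] 0.11262304755653323 -75.99224359608034
[ 0.68625499 -0.05328225  0.166     ] 0.11238574277702951 -75.8305299283582
```

The lever azimuth of -76° in both views agrees with full open, as does the hard stop felt earlier. Now I press the button slowly.

```bash
python3 -m pendant '[[0,0,5,0,0,0],[0,0,5,0,0,0],[0,0,4,0,0,0],[0,0,2,0,0,0],[0,0,1,0,0,0],[0,0,1,0,0,0],[0,0,1,0,0,0],[0,0,1,0,0,0],[0,0,0,0,0,0],[0,0,0,0,0,0]]'
python3 -c "
from h import *
where()"
```

```text
time_s: 14.5
position: [0.4699, 0.2463, 0.0878]
tcp_rot: [0.0, -0.054, 0.999, 0.0]
ft_force: [-3.6, -1.4, 4.7]
gripper_width: 0.0004
t 14.5 p [0.4699 0.2463 0.0878] yaz 96.2 z [ 0.  0. -1.] R 0.2669 az 134.8 F [-3.6 -1.4  4.7] w 0.0004001396769233222 q6 -1.2439075416672554
```

```bash
python3 -m pendant '[[0,0,0.5,0,0,0],[0,0,0.5,0,0,0],[0,0,0.5,0,0,0],[0,0,0.5,0,0,0],[0,0,0.5,0,0,0],[0,0,0,0,0,0],[0,0,0,0,0,0],[0,0,0,0,0,0],[0,0,0,0,0,0],[0,0,0,0,0,0]]'
python3 -c "
from h import *
where();im=grab('scene','s8');cv2.imwrite('pics/s8c.png',cv2.resize(im['color'][100:220,270:390,::-1],(600,600),interpolation=3))"
```

```text
time_s: 15.5
position: [0.47, 0.2464, 0.0861]
tcp_rot: [0.0, -0.054, 0.999, 0.0]
ft_force: [-8.2, -4.2, 16.0]
gripper_width: 0.0004
t 15.5 p [0.47   0.2464 0.0861] yaz 96.2 z [ 0.  0. -1.] R 0.2668 az 134.8 F [-8.2 -4.2 16. ] w 0.00040351638804106876 q6 -1.2439294393963056
```

View pics/s8c.png

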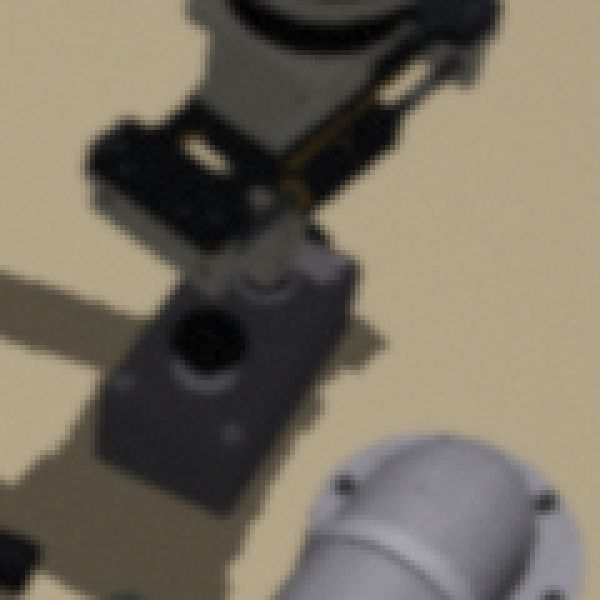

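16 N (above the 5.4 N spring force) with the tip at 64.1 mm, so the button is right in at about 4.9 mm. I let go by going straight up.

```bash
python3 -m pendant '[[0,0,-3,0,0,0],[0,0,-8,0,0,0],[0,0,-15,0,0,0],[0,0,-20,0,0,0],[0,0,-25,0,0,0],[0,0,-25,0,0,0],[0,0,-25,0,0,0],[0,0,-20,0,0,0],[0,0,0,0,0,0],[0,0,0,0,0,0]]'
python3 -m pendant '[[15,0,-5,0,0,0],[25,0,0,0,0,0],[25,0,0,0,0,0],[25,0,0,0,0,0],[25,0,0,0,0,0],[15,0,0,0,0,0],[0,0,0,0,0,0],[0,0,0,0,0,0],[0,0,0,0,0,0],[0,0,0,0,0,0]]'
python3 -c "
from h import *
where();im=grab('scene','s9');grab('top','t9');cv2.imwrite('pics/s9c.png',cv2.resize(im['color'][130:330,150:400,::-1],(750,600),interpolation=3))"
```

```text
time_s: 16.55
position: [0.4699, 0.2463, 0.2265]
tcp_rot: [0.0, -0.054, 0.999, 0.0]
ft_force: [0.3, -0.3, -0.4]
gripper_width: 0.0005
time_s: 17.55
position: [0.3411, 0.2323, 0.2308]
tcp_rot: [-0.0, -0.054, 0.999, -0.0]
ft_force: [-0.8, 0.4, 0.3]
gripper_width: 0.0006
t 17.55 p [0.3411 0.2323 0.2308] yaz 96.2 z [-0.001 -0.001 -1.   ] R 0.3621 az 151.0 F [-0.8  0.4  0.3] w 0.0006169264154877381 q6 -1.1422072643047867
```

View pics/s9c.png

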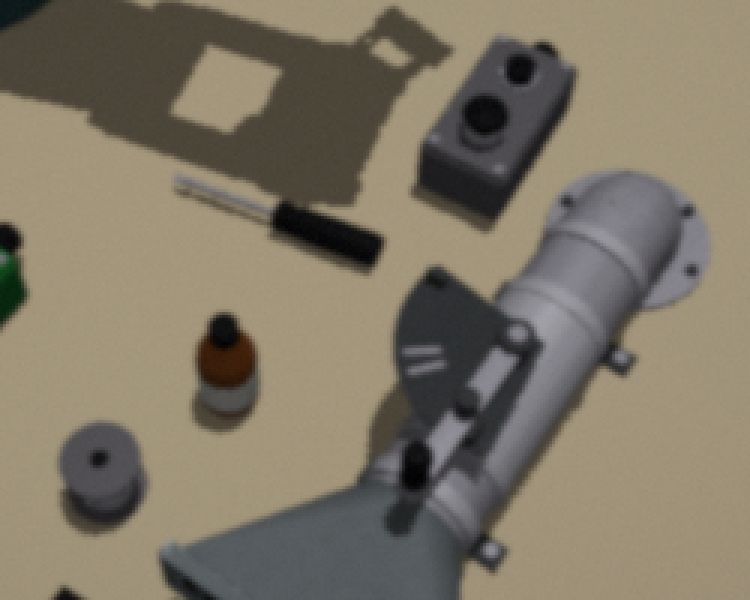

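View pics/t9.png

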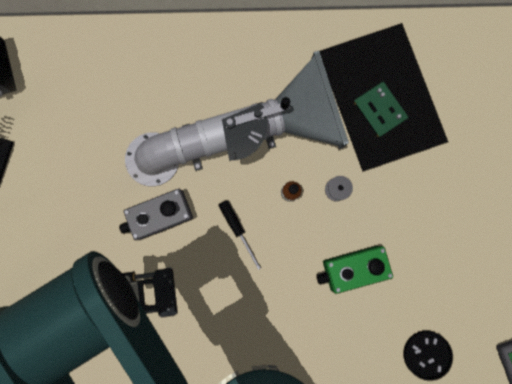

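The lever points at the hood (knob at top px (286,103)) and the start button is out again (scene crop px (519,70)). Bottle (292,190), spool (339,188) and screwdriver (240,234) are where they were, and the robot is clear. I'm handing in.

```bash
python3 -c "
from h import *
print(arm.hand_in())"
```

```text
the job is handed in; nothing more can be done
None
```

The damper is at full open, the start button has been pressed right in and let go, and the job is handed in at about 18 s of the 45 s allowed. The hand-in gives no verdict.

- **Damper:** I pushed the knob from the side with shut fingers, through the half-open notch, until it met a hard stop. There the force rose to about 24 N with almost no movement. After I backed off, both cameras put the lever at -76°, about where full open should be (roughly -75°).
- **Start button:** I pressed the start button on the grey box, not the green look-alike. The fingertips reached 64.1 mm above the bench at 16 N, which is about 4.9 mm of its 5 mm travel, and then I lifted off.
- **Last pictures:** The start button is out again, and the stop button looks untouched. The bottle, spool and screwdriver show no visible shift, and the arm is clear of everything.

**Small disagreements:**
- The two camera views differed by about 3 to 5 mm on positions.
- The knob measured 112.5 mm from the pivot at the end, against 115 mm given.
- While I pressed the button there was a sideways force of about 9 N; it was gone after release.

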